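# Turn a canister's label to the code reader

### The job

Slide the code reader's clear cover open, take the taller canister out of the wooden stand and stand it upright in the middle of the reader's bay with its label squarely facing the scanner window, then slide the cover fully shut. The stand and the bay leave room for fingers on two sides only, so after opening the cover, stand the canister on the open desk between them and take it again another way round. Keep the canister upright and leave the shorter canister, the earbud case and the sticky pad where they are.

Things in the scene. Friction and masses are not known exactly. Their poses are not given: they have to be found in the camera images.
- canister_centre (a point): the taller canister: loose grey cylinder, diameter 44, height 85, black lid, about 150 g; this point is on its axis, 42.5 above its underside. z is up its axis; +x points out through the middle of the label (white paper with dark bars, 100 degrees wide). A white ridge 3 high on the lid runs from centre to rim above the label's middle. Starts upright in a bay of the stand, label towards a cheek.
- label (a point): middle of the taller canister's label, on its surface: 22 out from the axis along the canister's +x and 33.5 above its underside
- short_canister_centre (a point): bystander: the shorter canister, the same but 60 high, in the stand's other bay; this point is on its axis, 30 above its underside
- stand: fixed wooden stand, 92 (x) by 126 (y); origin under its centre on the desk. Floor 6 thick; three upright cheeks along its x (86 long, 6 thick, tops 86 above the desk) at y = -60, 0, +60. Between them two bays 54 wide, centres at y = -30 and +30, open at the top and x ends: fingers fit only before and behind a canister, along x.
- bay (a point): centre of the reader's bay floor (middle of the dark ring on it), 6 above the desk; axes of the fixed reader: +x to the scanner window, +y to its housing, z up. Bay 54 wide in y (walls at +-27), in x from a clear front panel at -65 to the scanner block at +65; walls 90 high above this floor. Fingers fit only before and behind the canister, along x.
- reader: the fixed code reader; origin on the desk right under the bay centre, same axes. Its white housing fills y = +27 to +115, x = -70 to +70, top 96 above the desk; the scanner block ends at x = +95; the right wall's outside is y = -33
- window (a point): centre of the scanner window, 62 from the bay centre along the reader's +x, 50 above the desk; the window faces the reader's -x, into the bay
- cover (a joint): slide of the clear cover, m: 0 fully shut over the bay, 0.075 fully open, parked over the housing; it grows along the reader's +y. Friction about 1 N, stays where it is left. Starts shut or a little open.
- cover_handle (a point): centre of the black upright handle bar on the cover: 44 along the reader's x, 12 thick along its y, 32 high; its middle is 119 above the desk, its foot on the cover's top at 103. The cover is 138 (x) by 66 (y), 5 thick, its underside 98 above the desk. The handle is directly above the bay centre when shut.
- earbud_case: bystander: white earbud case, 22 x 56 x 41, loose, in front; origin under its centre
- sticky_pad: bystander: yellow sticky pad, 76 x 76 x 14, loose, in front of the gap between stand and reader; origin under its centre
Mind the look-alikes: they are no part of the job. Leave any red look-alike of the part that bears canister_centre alone.

How it is judged:
By the outcome, as a careful person would: the job done as asked, in the order asked, and still so for the second after the job is handed in, with the robot touching nothing.
It also fails if it takes over 69 s, if anything falls off the work surface, if the arm or the gripper's body presses on something with over 40 N, if the wrist force passes 120 N, or if a joint passes its speed limit or range.

### The arm

A 6-joint arm with a two-finger parallel gripper is mounted at the origin on a cart in front of the work surface, level with it; the furniture and walls round the work are solid. World frame = base frame: x ahead of the robot, y to its left, z up, the work surface at z = 0. Lengths are in m, angles in degrees, forces in N, time in s.
With the tool pointing down it reaches from about 0.375 to 0.975 m from the base axis. Payload 3.8 kg.
Tool frame: the origin (TCP) lies between the finger pads; the fingertips stand 8 mm ahead of it and the grasp point (between the pads) lies 11 mm behind it; z points along the fingers, y is the line along which they close (so a half turn about z gives the same grasp; the last joint's range is limited). The gripper opens to 85 mm and grips with 20 to 120 N. Pads are 22 mm wide; open, the fingers measure 114 mm over their backs; the gripper's body (76 mm by 85 mm) begins 54 mm behind the grasp point. The pads swing forward as they close: fully open they stand 13 mm farther back than shut.
Start: joints at [71.396, 15.12, 91.902, -0, 72.978, -2.114], TCP at [0.192, 0.647, 0.239] pointing down, gripper open.
Joint ranges: [-150.88, 150.88], [-54.13, 125.18], [17.81, 147.31], [-75.09, 255.09], [0, 152.58], [-146.25, 146.25]. Speed limits (degrees/s): [147.25, 147.25, 180, 180, 180, 180].

### API

Orientations are given as [roll, pitch, yaw] about the fixed x, y, z axes, in that order (R = Rz(yaw) Ry(pitch) Rx(roll)).
In Python, from bench import bot, kinematics, optics, job gives the robot as it stands. Calls block until the motion is done:
- bot.reach(position, orientation): joint-space move of the TCP to a pose.
- bot.move_straight(position, ori=None, max_speed=0.15, threshold=None): straight line of the TCP; ori=None keeps the orientation; max_speed is the mean speed in m/s. With threshold (N) it stops when the force on the tool has changed by that much, and returns True; else False.
- bot.goto_joints(angles): joint-space move.
- bot.open_gripper() and bot.gripper_close(effort=None): open the fingers fully, or close them until they stop; effort is the grip in N (None keeps the last).
- bot.sleep(seconds).
- kinematics.inverse_kinematics(position, orientation): joint angles nearest the present ones, or None.
- bot.state(): the state.
- optics.read_camera(name): name is "side" or "top"; returns a dict with "image" (480x640x3 uint8, red, green, blue), "intrinsics" (3x3 intrinsics, pixels), "R" (3x3) and "t" (3): a world point X has camera coordinates R X + t. Camera axes: x right, y down, z forward; pixel columns grow to the right and rows downward; lengths in m; the calibration is good to about 2 mm. A picture is of the moment at which its call begins. There is no depth.
A pose or a line that the arm cannot do raises bot.PlanningError and nothing moves.
- job.sign_off(): hands the job in; it is judged then, once.
The state is a dict: "clock": time; "joint_positions": joint angles; "joint_velocities": joint speeds; "effort": joint torques, N m; "tool_pos": TCP position; "orientation": TCP orientation; "contact_force": force on the tool from outside, world axes, zero at the start; "wrist_torque": the same for the moment, N m; "gripper_width": opening from 0.0 (shut) to 1.0 (fully open); "grasp_force": force on a finger pad.
Only numpy, scipy, OpenCV 4.12 (cv2) and the standard library are available. Lean on these libraries where they do the work, as an engineer would, in place of code of your own. Each camera call takes 0.05 s, during which the arm holds its last target. There are 200 camera calls.

## Working session

There is one attempt and no reset: what is moved stays moved. The work goes in short steps, each a Python script; the robot and the scene stay as the last script left them, time stands still between calls to the robot, and variables do not carry over. Pictures are saved under pics/ and viewed, at most 10 in all, crops included, and the job is handed in when it is done.

```bash
mkdir -p pics; ls; cat > h.py <<'E'
import numpy as np, cv2
from bench import bot, kinematics, optics, job
def shot(n,f=None):
    c=optics.read_camera(n)
    if f: cv2.imwrite('pics/'+f, c['image'][:,:,::-1])
    return c
def ray(c,u,v):
    K,R,t=map(np.array,(c['intrinsics'],c['R'],c['t']))
    return -R.T@t, R.T@np.linalg.solve(K,[u,v,1])
def onz(c,u,v,z):
    o,d=ray(c,u,v); return o+d*(z-o[2])/d[2]
def proj(c,X):
    p=np.array(c['intrinsics'])@(np.array(c['R'])@np.array(X)+np.array(c['t'])); return p[:2]/p[2]
E
python3 - <<'E'
from h import *
for n in('top','side'):
    c=shot(n,n+'0.png'); print(n,c['intrinsics'],np.round(-np.array(c['R']).T@c['t'],3),np.round(c['R'],3))
print(bot.state())
E
```

```text
pics
top [[510.91739383   0.         320.51144045]
 [  0.         510.91739383 245.26688233]
 [  0.           0.           1.        ]] [0.375 0.166 0.94 ] [[ 0.001 -1.    -0.015]
 [-0.996  0.    -0.086]
 [ 0.086  0.015 -0.996]]
side [[563.31986949   0.         312.04938912]
 [  0.         563.31986949 244.89799985]
 [  0.           0.           1.        ]] [0.5   1.212 0.607] [[-0.999  0.044 -0.026]
 [ 0.042  0.429 -0.902]
 [-0.029 -0.902 -0.431]]
{'clock': 0.1, 'joint_positions': array([ 7.13958152e+01,  1.51647787e+01,  9.19726384e+01, -1.05567301e-03,
        7.29771602e+01, -2.11371714e+00]), 'joint_velocities': array([-0.07878582, -0.1237897 , -0.14659084, -0.03666224, -0.04146944,
       -0.04099456]), 'effort': array([ 3.54844815e-04, -5.16708934e+01, -3.68589377e+01,  1.22036610e-05,
        6.27792368e-03,  1.36569011e-05]), 'tool_pos': array([0.1914022 , 0.64663342, 0.2380947 ]), 'orientation': array([-1.79885464e+02, -3.21782717e-03,  1.63509839e+02]), 'contact_force': array([ 0.16688394, -0.23629831, -0.77375567]), 'wrist_torque': array([ 0.03893105,  0.07482946, -0.04094466]), 'grasp_force': 0.0, 'gripper_width': 0.9998159662853882}
```

View pics/top0.png

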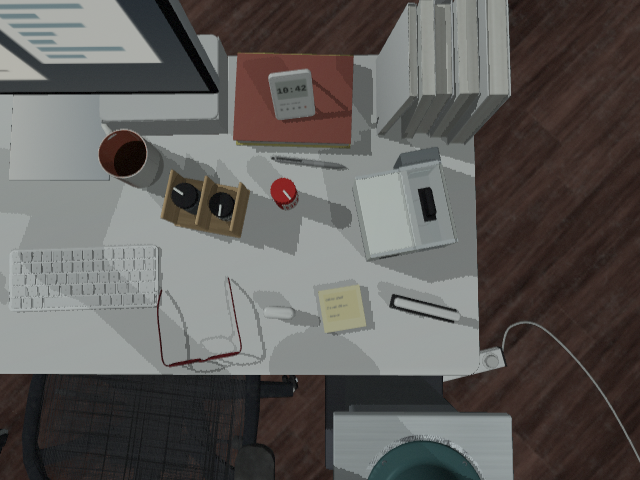

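View pics/side0.png

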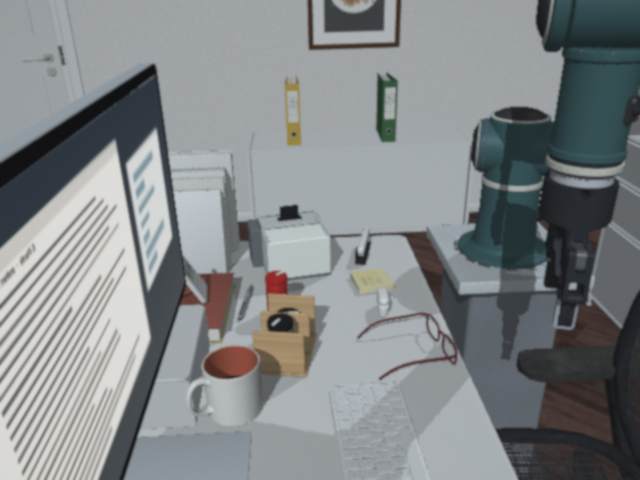

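The top view shows the stand at about (206,205). It holds two black-lidded canisters, at (184,194) and (221,206). The red look-alike at (284,192) stands alone on the desk and is to be left alone. The reader is at about (405,210), with its handle at (428,204), and the pad is at (342,309). The side view shows the stand at about (285,335). Next I'll enlarge the stand and the reader.

```bash
python3 - <<'E'
from h import *
t=cv2.imread('pics/top0.png'); s=cv2.imread('pics/side0.png')
a=cv2.resize(t[160:250,150:260],(396,324),interpolation=2); b=cv2.resize(s[280:385,240:330],(394,460),interpolation=2)[:324+136]
d=cv2.resize(t[140:270,345:465],(396,429),interpolation=2)
im=np.zeros((600,800,3),np.uint8); im[:270,:330]=cv2.resize(t[160:250,150:260],(330,270),interpolation=2)
im[:525,340:790]=cv2.resize(s[280:385,240:330],(450,525),interpolation=2)
im[275:600,:300]=cv2.resize(t[140:270,345:465],(300,325),interpolation=2)
cv2.imwrite('pics/crop1.png',im)
E
```

```text
(no output)
```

View pics/crop1.png

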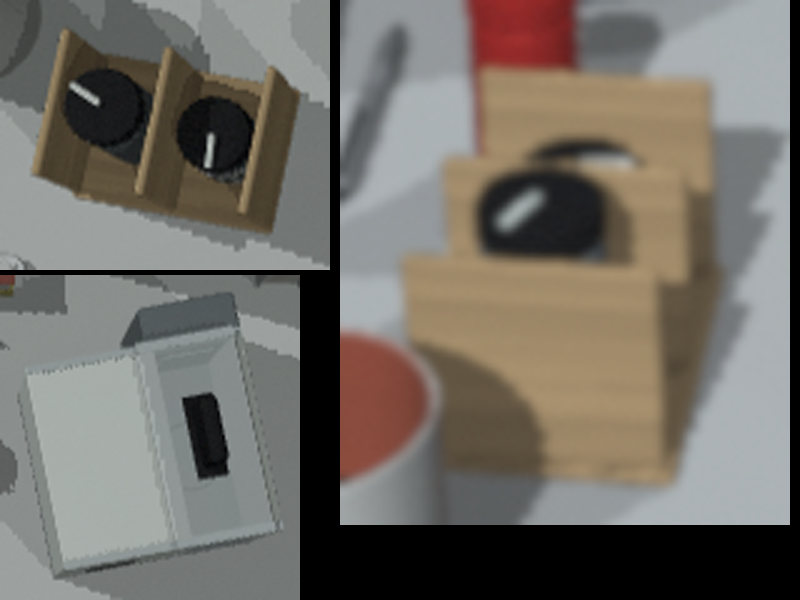

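The crop shows the left canister (top-view pixel 184,194) with its lid larger and standing above the cheeks, so it is the taller grey one. The one at (221,206) sits lower and is the shorter one. (284,192) is the red look-alike. The taller canister's ridge points up-left, and the cover looks shut or nearly so. Next I'll measure.

```bash
cat >> h.py <<'E'
def blob(m,x0,x1,y0,y1):
    z=np.zeros(m.shape,np.uint8); z[y0:y1,x0:x1]=m[y0:y1,x0:x1]
    n,l,s,c=cv2.connectedComponentsWithStats(z); i=1+np.argmax(s[1:,4]); return (l==i).astype(np.uint8)
def ang(v): return np.degrees(np.arctan2(v[1],v[0]))
def ridge(c,box,z,thr=110):
    """lid centre and ridge direction from the top view"""
    im=c['image'].astype(int); x0,x1,y0,y1=box
    d=blob(im.max(2)<60,*box); cn=max(cv2.findContours(d,0,1)[0],key=cv2.contourArea); h=cv2.convexHull(cn)
    f=np.zeros_like(d); cv2.fillPoly(f,[h],1); e=cv2.fitEllipse(h)
    r=(f>0)&(im.min(2)>thr); ys,xs=np.nonzero(r)
    C=onz(c,*e[0],z); w=np.array([onz(c,a,b,z+.003)[:2] for a,b in zip(xs,ys)])
    mu=w.mean(0); V=np.linalg.svd(w-mu)[2][0]; V*=np.sign(V@(mu-C[:2]))
    return C,e,len(xs),mu,ang(V),ang(mu-C[:2])
E
python3 - <<'E'
from h import *
np.set_printoptions(precision=4,suppress=True)
c=shot('top')
print('tall',ridge(c,(168,202,178,213),.091)); print('short',ridge(c,(204,240,190,222),.066))
im=c['image'].astype(int)
r=blob((im[...,0]>120)&(im[...,1]<60),260,310,170,220); cn=max(cv2.findContours(r,0,1)[0],key=cv2.contourArea)
print('red',cv2.minEnclosingCircle(cn),onz(c,285,189,.09))
P=lambda u,v,z:onz(c,u,v,z)[:2]
sc=lambda x,y:(150+x/3-.33,160+y/3-.33)
a=P(*sc(171,48),.086);b=P(*sc(142,193),.086); print('cheek mid',a,b,np.linalg.norm(a-b),ang(a-b),(a+b)/2)
rc=lambda x,y:(345+x/2.5-.3,140+(y-275)/2.5-.3)
q=np.array([P(*rc(*k),.096) for k in[(25,372),(62,567),(280,528),(237,333)]]);print(q,[np.linalg.norm(q[i]-q[(i+1)%4]) for i in range(4)])
print('yaw',ang(q[0]-q[1]),ang(q[3]-q[2]),ang(q[0]-q[3])-90,ang(q[1]-q[2])-90,'ctr',q.mean(0))
h=blob(im.max(2)<60,410,445,180,226); cn=max(cv2.findContours(h,0,1)[0],key=cv2.contourArea); bx=cv2.minAreaRect(cn); print(bx)
ys,xs=np.nonzero(h); print('handle',P(xs.mean(),ys.mean(),.122))
ylw=blob((im[...,0]>im[...,2]+35)&(im[...,0]>150),310,375,275,340);ys,xs=np.nonzero(ylw);print('pad',P(xs.mean(),ys.mean(),.014))
E
```

```text
tall (array([0.5328, 0.4075, 0.091 ]), ((185.5557098388672, 195.20504760742188), (28.142459869384766, 37.727630615234375), 142.68600463867188), 24, array([0.5395, 0.4201]), np.float64(56.04068083871143), np.float64(61.84137207357829))
short (array([0.5206, 0.3522, 0.066 ]), ((221.1890106201172, 204.7149658203125), (25.57360076904297, 32.626434326171875), 143.6779022216797), 23, array([0.5107, 0.3547]), np.float64(175.4772384953113), np.float64(165.71591053991415))
red ((282.5, 190.0), 12.419842720031738) [0.5433 0.2394 0.09  ]
cheek mid [0.5673 0.3736] [0.4844 0.3883] 0.08426499689162675 -10.051572043535483 [0.5259 0.381 ]
[[ 0.5597  0.1221]
 [ 0.4287  0.0982]
 [ 0.4546 -0.0459]
 [ 0.5859 -0.02  ]] [np.float64(0.13311468024135484), np.float64(0.14645234189780298), np.float64(0.13385158933296837), np.float64(0.14452580057088824)]
yaw 10.323065452986311 11.14772585550907 10.45979663985868 10.175124587961363 ctr [0.5073 0.0386]
((427.3568115234375, 203.81964111328125), (32.858673095703125, 13.236173629760742), 78.11134338378906)
handle [0.5126 0.0068]
pad [0.3653 0.1318]
```

```bash
cat >> h.py <<'E'
YAW=10.5; rx=lambda a:np.array([np.cos(np.radians(a)),np.sin(np.radians(a)),0]); X=rx(YAW); Y=rx(YAW+90)
def st(m=''):
    s=bot.state(); print(m,round(s['clock'],2),np.round(s['tool_pos'],4),np.round(s['orientation'],1),'w',round(s['gripper_width'],3),'g',round(s['grasp_force'],1),'F',np.round(s['contact_force'],1)); return s
D=lambda y:[180,0,y]
E
python3 - <<'E'
from h import *
h=np.array([.5126,.0068,0])
bot.reach(h+[0,0,.20],D(YAW)); st()
bot.move_straight(h+[0,0,.117]); 
bot.gripper_close(20); s=st('grip')
p=s['tool_pos']
print(bot.move_straight(p+Y*.085,max_speed=.06,threshold=8)); st('end'); shot('top','open.png')
bot.open_gripper(); s=st('rel'); bot.move_straight(s['tool_pos']+[0,0,.09],max_speed=.2); st()
E
```

```text
2.69 [0.5128 0.0075 0.2001] [-180.    -0.    10.6] w 1.003 g 0.0 F [0.2 0.1 0.1]
grip 4.05 [0.5128 0.0067 0.1173] [180.   -0.   10.5] w 0.137 g 25.2 F [-0.8 -1.8  3.1]
True
end 5.08 [0.5005 0.0719 0.1174] [179.8   0.   10.6] w 0.136 g 25.4 F [ 0.1 -3.2  4.1]
rel 5.84 [0.5002 0.0712 0.1174] [1.799e+02 1.000e-01 1.060e+01] w 0.998 g 0.0 F [-0.7  0.3 -0.5]
 6.44 [0.4998 0.0712 0.2069] [1.799e+02 1.000e-01 1.060e+01] w 0.995 g 0.0 F [-0.7  0.6 -1.1]
```

```bash
python3 - <<'E'
from h import *
np.set_printoptions(precision=4,suppress=True)
bot.reach([.50,.33,.22],D(80)); c=shot('top','t2.png')
t=cv2.imread('pics/t2.png'); im=np.zeros((600,800,3),np.uint8)
im[:,:]=cv2.resize(t[150:270,325:485],(800,600),interpolation=2); cv2.imwrite('pics/c2.png',im)
P=lambda u,v,z:onz(c,u,v,z)[:2]
C=P(184.2,195.5,.091); print(C, ang(np.array([.5395,.4201])-C))
print('B px',proj(c,[.5142,-.0022,.006]))
E
```

```text
[0.5323 0.4098] 54.844730303833515
B px [419.918  213.2902]
```

View pics/c2.png

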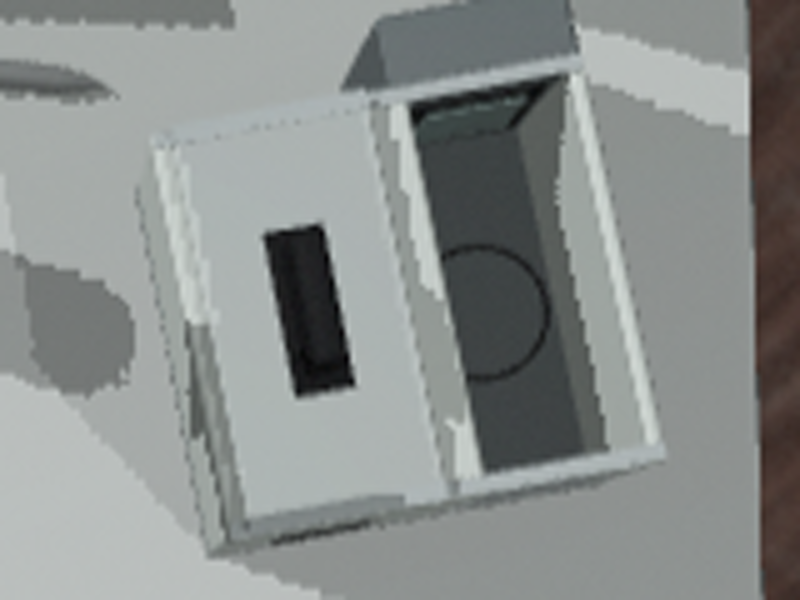

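The opened view shows the cover parked over the housing. The ring is centred at about (420.7,212.1) in the full image, within 2 mm of my estimate of the bay. Next I'll pick the taller canister.

```bash
python3 - <<'E'
from h import *
np.set_printoptions(precision=4,suppress=True)
p=np.array([.5323,.4098,0])
bot.reach(p+[0,0,.17],D(80))
print(bot.move_straight(p+[0,0,.055],max_speed=.12,threshold=8)); st('down')
bot.gripper_close(30); s=st('grip')
bot.move_straight(s['tool_pos']+[0,0,.12]); s=st('up')
q=np.array([.448,.21,.16]); bot.reach(q,D(75)); 
print(bot.move_straight([q[0],q[1],s['tool_pos'][2]-.12-.006-.003],max_speed=.06,threshold=4)); st('placed')
bot.open_gripper(); s=st('open'); bot.move_straight(s['tool_pos']+[0,0,.12]); bot.reach([.42,.36,.24],D(75))
c=shot('top','t3.png'); d=shot('side','s3.png'); st()
a=proj(c,[.448,.21,.085]); b=proj(d,[.448,.21,.045]); print(a,b)
im=np.zeros((600,800,3),np.uint8)
for k,(f,w) in enumerate((('t3',a),('s3',b))):
    t=cv2.imread(f'pics/{f}.png'); u,v=int(w[0])-25,int(w[1])-35; im[:560,k*400:(k+1)*400]=cv2.resize(t[v:v+70,u:u+50],(400,560),interpolation=2); print(u,v)
cv2.imwrite('pics/c3.png',im)
E
```

```text
False
down 9.1 [0.5331 0.4103 0.0561] [179.9  -0.1  80. ] w 0.999 g 0.0 F [0.  0.5 0.7]
grip 9.56 [0.5328 0.4101 0.0558] [179.9  -0.1  80. ] w 0.507 g 30.7 F [0.4 0.1 3.2]
up 10.52 [0.5319 0.4095 0.1742] [-179.9    0.1   80. ] w 0.505 g 30.8 F [ 0.8 -0.4 -2.9]
True
placed 13.07 [0.4481 0.2099 0.0496] [-180.    0.   75.] w 0.506 g 31.2 F [ 0.  -0.7  3.9]
open 13.56 [0.4462 0.2092 0.0479] [-179.8    0.2   75. ] w 0.999 g 0.0 F [-0.2  0.9 -0. ]
 15.32 [0.4196 0.358  0.2381] [-179.9    0.2   74.9] w 0.998 g 0.0 F [-0.6  0.8 -0. ]
[302.3376 245.4737] [323.126  281.7129]
277 210
298 246
```

View pics/c3.png

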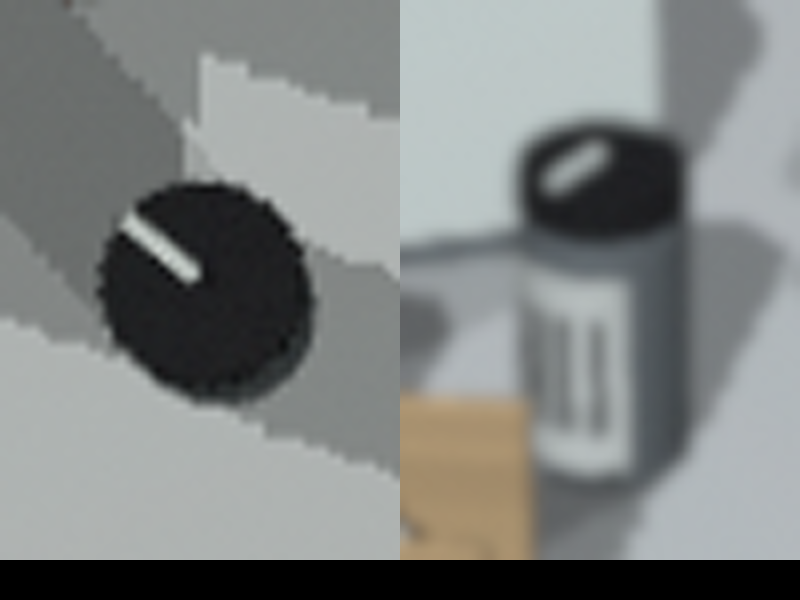

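The crop shows the canister upright on the desk with its lid at about (303,246) and the ridge pointing up-left. In the side view the label's right edge is a bit right of the axis. I'll measure the ridge angle accurately and cross-check it with the label edge.

```bash
cat >> h.py <<'E'
def lid(c,u0,v0,z,ax=None):
    im=c['image'].astype(int); box=(u0-17,u0+18,v0-17,v0+18)
    d=blob(im.max(2)<50,*box); h=cv2.convexHull(max(cv2.findContours(d,0,1)[0],key=cv2.contourArea)); f=np.zeros_like(d); cv2.fillPoly(f,[h],1)
    g=im.mean(2); w=np.where(cv2.erode(f,np.ones((3,3),np.uint8))>0,np.clip(g-60,0,None),0)
    e=cv2.fitEllipse(h); C=onz(c,*e[0],z)[:2]
    ys,xs=np.nonzero(w>15); W=w[ys,xs]; p=np.array([onz(c,a,b,z+.003)[:2] for a,b in zip(xs,ys)])
    mu=(W[:,None]*p).sum(0)/W.sum(); V=np.linalg.svd(np.sqrt(W)[:,None]*(p-mu))[2][0]; V*=np.sign(V@(mu-C))
    return C,e,len(xs),mu,ang(V),ang(mu-C)
E
python3 - <<'E'
from h import *
np.set_printoptions(precision=4,suppress=True)
c=shot('top'); print(lid(c,303,246,.085))
d=shot('side'); g=d['image'].astype(int).mean(2)
for v in range(284,304,3): print(v,g[v,308:390][:32].astype(int))
E
```

```text
(array([0.4479, 0.2102]), ((302.2054443359375, 245.5540771484375), (24.917598724365234, 26.28432846069336), 136.39012145996094), 31, array([0.4553, 0.2185]), np.float64(49.597529426954544), np.float64(48.07371286328963))
284 [157 159 161 159 146 132 134 147 160 171 176 180 185 184 182 180 176 164
 139 109  92  86  82  77  75  83 102 118 124 125 124 125]
287 [179 181 180 173 152 126 118 120 128 129 128 152 169 157 138 149 169 165
 139 109  92  86  81  76  74  82 102 118 123 124 125 125]
290 [182 183 182 173 150 124 113 116 127 129 128 151 167 154 129 143 166 164
 139 108  92  86  82  77  73  83 102 118 123 124 127 138]
293 [181 182 180 174 155 127 109 109 125 129 125 149 168 157 135 145 167 168
 145 112  92  86  81  76  74  82 101 118 124 128 139 159]
296 [155 155 154 153 146 133 122 118 127 129 124 142 161 155 132 134 157 166
 148 114  92  85  80  77  73  80 100 119 134 154 172 180]
299 [141 140 140 140 136 132 137 147 152 149 142 149 160 153 134 140 162 167
 147 114  92  85  80  76  72  83 113 144 166 177 181 183]
302 [145 144 143 143 140 133 135 149 164 175 180 184 187 186 185 184 183 174
 149 113  91  85  80  79  86 111 148 173 181 183 184 183]
```

```bash
python3 - <<'E'
from h import *
np.set_printoptions(precision=4,suppress=True)
p=np.array([.4479,.2102,0]); psi=50
bot.reach(p+[0,0,.17],D(psi+90)); st()
print(bot.move_straight(p+[0,0,.050],max_speed=.12,threshold=8)); st('down')
bot.gripper_close(30); s=st('grip'); z0=s['tool_pos'][2]
bot.move_straight([p[0],p[1],.215]); 
B=np.array([.5155,-.003,0]); bot.reach(B+[0,0,.215],D(YAW+90)); st('above')
print(bot.move_straight(B+[0,0,.112],max_speed=.12,threshold=8)); st('mid')
c=shot('top','t4.png'); d=shot('side','s4.png')
t=cv2.imread('pics/t4.png'); cv2.imwrite('pics/c4.png',cv2.resize(t[150:270,345:505],(800,600),interpolation=2))
E
```

```text
16.7 [0.4481 0.2102 0.1702] [180.    0.  139.9] w 1.005 g 0.0 F [ 0.2 -0.2 -0.6]
False
down 17.85 [0.4487 0.2106 0.0508] [179.9   0.  140. ] w 0.998 g 0.0 F [ 0.4 -0.2  0.2]
grip 18.31 [0.4485 0.2104 0.0507] [179.9   0.  140. ] w 0.511 g 32.2 F [-0.4  0.1  3.9]
above 20.45 [ 0.5151 -0.0023  0.2144] [-179.9   -0.1  100.5] w 0.508 g 32.2 F [ 0.2 -0.4 -2.4]
False
mid 21.46 [ 0.5163 -0.0029  0.1129] [179.9   0.  100.5] w 0.508 g 32.2 F [ 0.8 -0.4 -2.4]
```

View pics/c4.png

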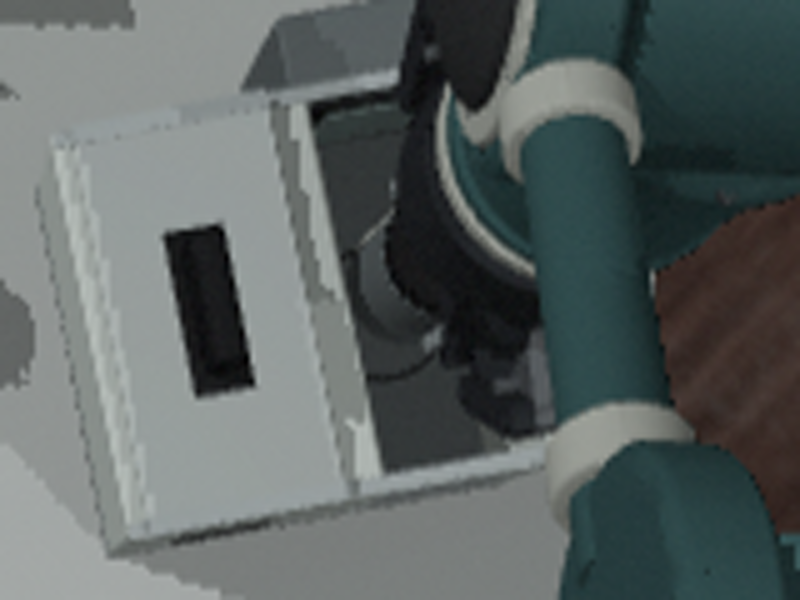

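The canister hangs inside the bay, with the housing wall's top edge at crop x≈340 clear to its left and no contact forces. I'll lower it, release it and check.

```bash
python3 - <<'E'
from h import *
np.set_printoptions(precision=4,suppress=True)
B=np.array([.5155,-.003,0])
print(bot.move_straight(B+[0,0,.053],max_speed=.06,threshold=4)); st('placed')
bot.open_gripper(); s=st('open'); p=s['tool_pos']
bot.move_straight([p[0],p[1],.20]); bot.reach([.46,.25,.22],D(100)); st()
c=shot('top','t5.png'); a=proj(c,[.5155,-.003,.091]); print(a); C=lid(c,round(a[0]),round(a[1]),.091); print(C)
t=cv2.imread('pics/t5.png'); cv2.imwrite('pics/c5.png',cv2.resize(t[150:270,345:505],(800,600),interpolation=2))
E
```

```text
True
placed 22.41 [ 0.515  -0.0029  0.0563] [-179.9   -0.   100.5] w 0.508 g 30.6 F [ 1.6 -0.5  1.2]
open 22.9 [ 0.513  -0.0029  0.0555] [-179.7   -0.1  100.5] w 1.0 g 0.0 F [-0.2 -0.1  0.1]
 25.03 [0.46   0.2492 0.2194] [-180.     0.1  100. ] w 0.997 g 0.0 F [ 0.2 -0.2 -0.4]
[429.4422 204.9932]
(array([0.5114, 0.0016]), ((426.7166748046875, 207.4488983154297), (28.799575805664062, 31.817893981933594), 45.19190979003906), 31, array([ 0.5255, -0.0007]), np.float64(11.222534817087194), np.float64(-9.442364052889475))
```

View pics/c5.png

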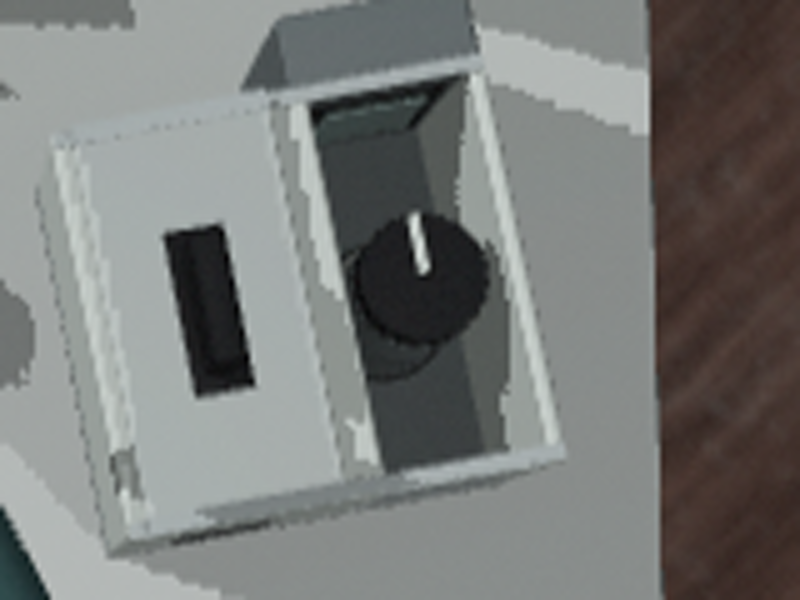

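The crop shows the canister upright in the bay, lid at full-image pixel (429,205), about 1 mm from target. The ridge points to the window at 11.2° against the reader's 10.5°. Now I'll shut the cover.

```bash
python3 - <<'E'
from h import *
np.set_printoptions(precision=4,suppress=True)
h=np.array([.5005,.0715,0])
bot.reach(h+[0,0,.20],D(YAW)); bot.move_straight(h+[0,0,.117],threshold=8)
bot.gripper_close(20); p=st('grip')['tool_pos']
print(bot.move_straight(p-Y*.085,max_speed=.06,threshold=10)); s=st('end'); print('travel',np.dot(s['tool_pos']-p,-Y))
bot.open_gripper(); s=st('rel'); q=s['tool_pos']; bot.move_straight([q[0],q[1],.22],max_speed=.2); bot.reach([.46,.25,.24],D(60))
c=shot('top','t6.png'); d=shot('side','s6.png'); st()
t=cv2.imread('pics/t6.png'); cv2.imwrite('pics/c6.png',cv2.resize(t[140:350,150:490],(800,494),interpolation=2))
im=c['image'].astype(int); b=blob(im.max(2)<60,410,450,175,230); ys,xs=np.nonzero(b); print('blob',xs.min(),xs.max(),ys.min(),ys.max())
E
```

```text
grip 27.55 [0.5006 0.0715 0.1173] [180.   -0.   10.5] w 0.135 g 25.2 F [-0.7  0.3  3. ]
True
end 28.69 [ 0.5145 -0.0019  0.1173] [-179.8   -0.    10.4] w 0.134 g 25.4 F [0.  2.3 3.8]
travel 0.0747052230570542
rel 29.4 [ 0.5145 -0.0016  0.1176] [-179.9   -0.    10.4] w 0.999 g 0.0 F [-0.1 -0.4  0.4]
 31.17 [0.4603 0.2486 0.2394] [-180.     0.1   59.9] w 0.999 g 0.0 F [-0.7 -1.1  0.7]
blob 423 440 187 220
```

View pics/c6.png

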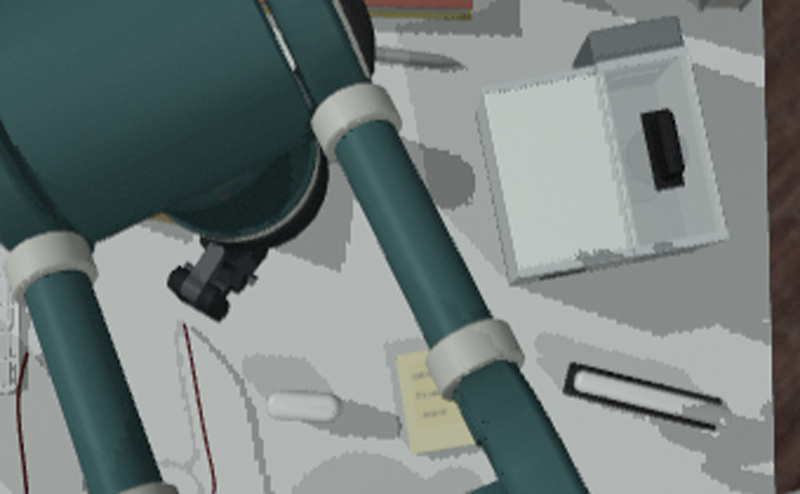

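The cover travelled 74.7 mm to its end stop. Its handle is over the canister at crop (662,150), the case and pad are undisturbed, and the arm is clear. I'm handing the job in.

```bash
python3 -c "
from h import *
bot.sleep(.3); print(job.sign_off())"
```

```text
the job is handed in; nothing more can be done
None
```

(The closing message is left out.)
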